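# Park the shot scale in its drip-tray bay

## Robot

A 6-joint arm with a two-finger parallel gripper is mounted at the origin on the work surface. World frame = base frame: x ahead of the robot, y to its left, z up, the work surface at z = 0. Lengths are in mm, angles in rad, forces in N, time in s.
With the tool pointing down it reaches from about 350 to 875 mm from the base axis. Payload 4.2 kg.
Tool frame: the origin (TCP) lies between the finger pads; the fingertips stand 17 mm ahead of it and the grasp point (between the pads) lies 2 mm behind it (nose_length is the distance from the TCP to the fingertips, in mm); z points along the fingers, y is the direction in which the jaws open and shut (so a half turn about z gives the same grasp; the last joint's range is limited). The gripper opens to 85 mm and grips with 20 to 120 N. Pads are 22 mm wide; open, the fingers measure 114 mm over their backs; the gripper's body (76 mm by 85 mm) begins 54 mm behind the grasp point. The pads swing forward as they close: fully open they stand 13 mm farther back than shut.
Start: joints at [0.259, 0.385, 0.008, 0, -1.194, -0.259], TCP at [624.979, 0.025, 248.312] pointing down, gripper open.
Joint ranges: [-3.14, 3.14], [-1.21, 2.06], [-1.07, 1.41], [-3.16, 2.05], [-2.99, -0.16], [-3.1, 3.1]. Speed limits (rad/s): [2.79, 2.79, 3.14, 3.14, 3.14, 3.14].

## Interface

Orientations are given as a unit quaternion [x, y, z, w].
In Python, from bench import * gives the robot as it stands.
- The arm moves only by the tool jog_arm, never from a script. Its argument "increments" is a list of rows, each a list of 4 numbers: the shift along the tool's x, y, z in m, then the turn about the tool's z in degrees. A call has 1 to 10 rows; each row is the pose to reach, as a shift and turn from the pose measured when the call began, along the tool's axes at that moment; what a row does not reach only later rows make up. A row lasts 1/8 s, in which the tool goes at most 62.5 mm and 10.7 degrees, less where a joint would pass 70% of its speed; a pose out of reach is approached as far as the arm can. A call with a gripper value outside its range is refused whole. "hand" is the gripper's target within -1 to 1 (fully open at 1, half-way at 0, shut at -1), set as the call begins (left out, the last holds). The fingers move at their own pace and stop on an object; the grip force is fixed at half the most. Time passes only in rows, so rows that repeat a pose let the fingers close. It gives the time, the measured TCP pose, the force and the opening at its end, in the units of the state.
- read_state(): the state, without advancing time (a new reading comes with each control period).
- get_image(name): name is "scene" or "side" or "wrist"; returns the picture (384x512x3 uint8, red, green, blue); there is no depth.
- calibration(name): a dict with "fx", "fy", "cx", "cy" (pixels), "D" ([k1, k2, p1, p2, k3] as OpenCV has them; the pictures are not rectified), "position" and "rotation" of the camera in the world; the wrist camera has in their place "hand_eye" (4x4, takes a point from camera to tool coordinates, whose origin is the TCP and whose axes are the flange's). Camera axes: x right, y up, looking along -z (the intrinsics and any distortion apply to the point x, -y, -z); pixel columns grow to the right and rows downward; lengths in mm; the calibration is good to about 2 mm. A picture is of the moment at which its call begins: read the wrist's pose just before it. calibration takes no time and is no camera call.
- job_done(): hands the job in, once; it reports no verdict.
The state is a dict: "clock": time; "joints": joint angles; "joint_vel": joint speeds; "joint_efforts": joint torques, N m; "position": TCP position; "ee_rot": TCP orientation; "contact_force": force on the tool from outside, world axes, zero at the start; "wrist_torque": the same for the moment, N m; "gripper_width": finger opening in mm.
Only numpy, scipy, OpenCV 4.12 (cv2) and the standard library are available. Lean on these libraries where they do the work, as an engineer would, in place of code of your own. Each camera call takes 0.05 s, during which the arm holds its last target.

## Task

Clear the drip tray for the next drinks by parking the little black scale. Push it straight back until its long back edge lies flat against the tray's back rail, then keep it against the rail and slide it sideways along the rail into the corner bay (the end with the low steel strip, not the end with the round rinser) until it is fully home in the corner. Only push it with the fingertips, never pick it up or tip it, and leave the glass, cup, tamper and milk jug where they stand.

Things in the scene. Friction and masses are not known exactly. Their poses are not given: they have to be found in the camera images.
- scale: Flat black coffee scale, 72 mm deep (its x), 92 mm wide (its y), 15 mm high, about 0.2 kg, loose on the tray's grate; origin at the centre of its underside. Its +x edge is the long back edge that goes to the rail; the grey display strip runs along its -x edge. It starts mid-tray, 10 to 60 mm short of the rail, turned up to 0.35 rad. It slides with plain friction, no catch.
- tray: Fixed steel drip tray on the counter, 212 mm (x) by 488 mm (y), its flat slotted grate 22 mm above the counter; origin on the counter under its centre, +x towards the back rail. Front rim (x = -104 mm) 3 mm above the grate. At each end an upright cheek, inner face at y = +240 and -240 mm, top 18 mm above the grate.
- rail (a point): Middle of the back rail at the foot of its inner face, on the grate: x = +100 mm, y = 0 in the tray's frame, axes parallel to the tray's. The rail is a straight upright steel wall along y over the tray's whole length, 4 mm thick, its top 25 mm above the grate.
- bay: Fixed low steel strip in one back corner of the tray (+y or -y end), parallel to the rail: 86 mm long (y), 4 mm thick, 12 mm above the grate, ends bent slightly away from the rail. Origin mid-strip on the grate, at x = +20, y = +194 or -194 mm of the tray, same axes. The bay is the slot between strip and rail, 78 mm wide, closed by the end cheek and open to the tray's middle.
- home (a point): Where the origin of the scale lies when it is fully home in the bay, touching both the back rail and the end cheek: 44 mm along +x from the strip's origin, on the grate; axes parallel to the tray's.
- rinser: Fixed round jug rinser, a steel plate of 86 mm diameter with a star of ribs, 11 mm high above the grate, at the tray's other end; origin at its centre on the grate, at x = +20 mm, y = -194 or +194 mm in the tray's frame.
- glass: Small clear espresso glass, 56 mm across, 62 mm high, standing loose on the grate at the front of one end of the tray; origin at the centre of its underside.
- cup: Black espresso cup, 64 mm across the rim, 55 mm high, its handle (at its +y side, pointing to the front of the tray) reaching 69 mm from its axis, standing loose on the grate at the front of the other end; origin at the centre of its underside.
- tamper: Coffee tamper standing on its 58 mm steel base with a wooden handle, 88 mm high, loose on the counter beyond one end of the tray; origin at the centre of its underside.
- jug: Steel milk jug, 90 mm across, 98 mm high, handle to its -x side reaching 74 mm from its axis, loose on the counter beyond the other end of the tray; origin at the centre of its underside.

How it is judged (in metres and radians):
On the way, in this order (a step that is already met when the one before it is completed fails the run):
1. the scale's back edge lies flat against the back rail while it is still in the middle of the tray, short of the bay (x of scale in the frame of tray above 0.06 m and angle between the x axis of scale and the x axis of tray, either way round below 0.06 rad and (y of scale in the frame of bay above 0.11 m or y of scale in the frame of bay below -0.11 m)), for 0.2 s.
2. the scale, still flat along the rail, enters the mouth of the bay (x of scale in the frame of tray above 0.058 m and angle between the x axis of scale and the x axis of tray, either way round below 0.08 rad and y of scale in the frame of bay between -0.09 and 0.09 m).
At the end, for the whole second after the job is handed in: The scale lies flat and still on the grate in the bay, square to the rail within 0.06 rad, its edges within 4.5 mm of both the back rail and the end cheek (y of scale in the frame of bay between -0.0045 and 0.0045 m and x of scale in the frame of bay between 0.0395 and 0.047 m and angle between the x axis of scale and the x axis of tray, either way round below 0.06 rad and z of scale in the frame of tray below 0.025 m and angle between scale's own z axis and vertical below 0.04 rad and linear speed of scale below 0.01 m/s); the robot touches nothing.
It fails at once if the scale is lifted off the grate (more than 6 mm) or tipped (more than 0.12 rad) (z of scale in the frame of tray above 0.028 m or angle between scale's own z axis and vertical above 0.12 rad).
It fails at once if the scale comes away from the rail (more than 10 mm) at the bay (y of scale in the frame of bay between -0.1 and 0.1 m and x of scale in the frame of tray below 0.054 m).
It fails at once if the glass, cup, tamper or milk jug is moved more than 20 mm (distance of any of glass, cup, tamper, jug from where it was at the start of the episode above 0.02 m).
It also fails if it takes over 72 s, if anything falls off the work surface, if the arm or the gripper's body presses on something with over 40 N, if the wrist force passes 120 N, or if a joint passes its speed limit or range.

## Working session

There is one attempt and no reset: what is moved stays moved. The work goes in short steps, Python scripts to look and compute and a tool call to move; the robot and the scene stay as the last step left them, time stands still between calls to the robot, and variables do not carry over. Pictures are saved under pics/ and viewed, and the job is handed in when it is done.

Besides the shell and the picture viewer there is one more tool, called in YAML: its name, and indented under it one key for each argument. jog_arm: Moves the arm, as the interface text tells. Its arguments: {"type":"object","properties":{"increments":{"type":"array"},"hand":{"type":"number"}},"required":["increments"]}

```bash
mkdir -p pics; ls; python3 - <<'E'
from bench import *
import cv2
s=read_state();print(s)
for n in("scene","side","wrist"):
    im=get_image(n);cv2.imwrite(f"pics/{n}0.png",im[:,:,::-1]);print(n,calibration(n))
E
```

```text
pics
{'clock': 0.0, 'joints': array([ 2.58590248e-01,  3.85613940e-01,  6.62301104e-03, -4.68279723e-04,
       -1.19399225e+00, -2.58591802e-01]), 'joint_vel': array([ 0.00070848,  0.00142894, -0.00050558, -0.00113708, -0.00140127,
       -0.00024061]), 'joint_efforts': array([-9.55001960e-04, -3.92286408e+01,  1.88399577e+01,  4.18616563e+00,
       -4.72148502e-03,  8.27910434e-07]), 'position': array([6.24461889e+02, 8.62891796e-03, 2.47190353e+02]), 'ee_rot': array([-0.7070447 ,  0.70716798,  0.00073786, -0.00083576]), 'contact_force': array([ 0.38310511, -0.20931879, -0.50853945]), 'wrist_torque': array([ 0.04393849, -0.06499794, -0.02819771]), 'gripper_width': 85.43152042622954}
scene {'fx': 463.9384522448268, 'fy': 463.9384522448268, 'cx': 259.996187049829, 'cy': 194.69108942693822, 'D': array([0.04920308, 0.        , 0.        , 0.        , 0.        ]), 'position': array([1160.84989648, -797.66384026,  788.62151533]), 'rotation': array([0.4284605 , 0.14160667, 0.28386242, 0.84604449])}
side {'fx': 385.64443915631034, 'fy': 385.64443915631034, 'cx': 254.5400030338875, 'cy': 193.04863562506034, 'D': array([0.0014056, 0.       , 0.       , 0.       , 0.       ]), 'position': array([  23.4965808 , -682.76476791,  711.33940345]), 'rotation': array([ 0.41264158, -0.14038484, -0.28656233,  0.85317118])}
wrist {'fx': 311.1559261355751, 'fy': 311.1559261355751, 'cx': 255.26674906574203, 'cy': 192.22771082719862, 'D': array([-0.06916223,  0.        ,  0.        ,  0.        ,  0.        ]), 'hand_eye': array([[-3.47564412e-06,  9.47504357e-01,  3.19742856e-01,
         8.25199324e+01],
       [ 9.99999407e-01,  3.51439856e-04, -1.03056299e-03,
         1.93738982e-02],
       [-1.08883330e-03,  3.19742663e-01, -9.47503796e-01,
        -1.25762492e+02],
       [ 0.00000000e+00,  0.00000000e+00,  0.00000000e+00,
         1.00000000e+00]])}
```

View pics/scene0.png

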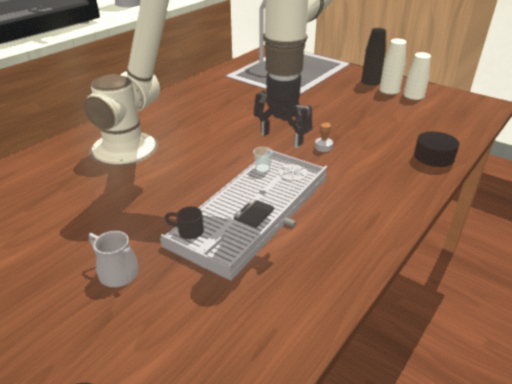

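View pics/side0.png

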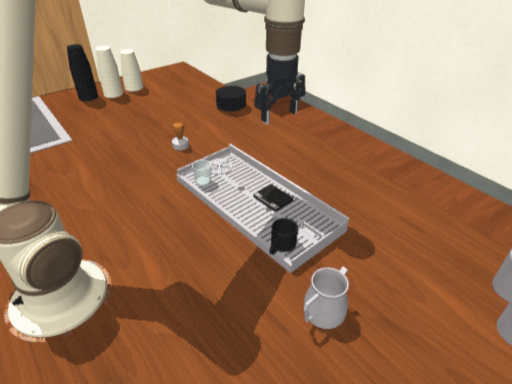

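View pics/wrist0.png

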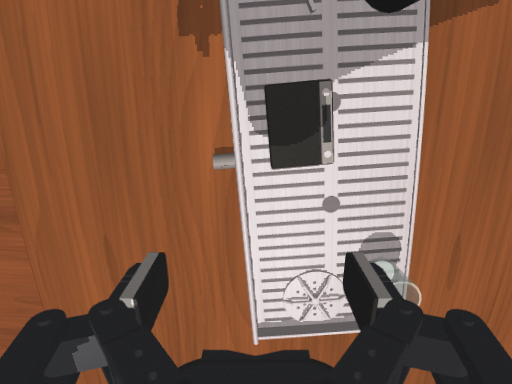

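The wrist view shows the scale at about (300,125) px. The rail is at the left (world +x), the rinser at the bottom (+y end), and the bay is off the top (-y end). The scene view shows the cup and jug at the bay end.

```bash
cat > h.py <<'E'
from bench import *
import numpy as np,cv2
from scipy.spatial.transform import Rotation as R
def cam(n,st=None):
    c=calibration(n);K=np.array([[c['fx'],0,c['cx']],[0,c['fy'],c['cy']],[0,0,1]])
    if n=='wrist':
        H=c['hand_eye'];Rt=R.from_quat(st['ee_rot']).as_matrix()
        return K,c['D'],Rt@H[:3,:3],Rt@H[:3,3]+np.array(st['position'])
    return K,c['D'],R.from_quat(c['rotation']).as_matrix(),np.array(c['position'])
def px2w(C,uv,z):
    K,D,Rm,p=C
    u=cv2.undistortPoints(np.array(uv,float).reshape(-1,1,2),K,D).reshape(-1,2)
    d=np.c_[u[:,0],-u[:,1],-np.ones(len(u))]@Rm.T
    return p+d*((z-p[2])/d[:,2])[:,None]
def w2px(C,P):
    K,D,Rm,p=C
    q=(np.array(P,float).reshape(-1,3)-p)@Rm
    q=q*[1,-1,-1]
    return cv2.projectPoints(q,np.zeros(3),np.zeros(3),K,D)[0].reshape(-1,2)
def crop(im,x0,y0,x1,y1,s,name):
    cv2.imwrite('pics/'+name,cv2.resize(im[y0:y1,x0:x1,::-1],None,fx=s,fy=s,interpolation=cv2.INTER_CUBIC))
E
python3 - <<'E'
from h import *
im=cv2.imread('pics/wrist0.png')[:,:,::-1]
crop(im,210,0,440,180,3.3,'w0a.png')
crop(im,210,170,440,350,3.3,'w0b.png')
im=cv2.imread('pics/scene0.png')[:,:,::-1]
crop(im,150,140,340,280,4,'s0a.png')
E
```

```text
(no output)
```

View pics/w0a.png

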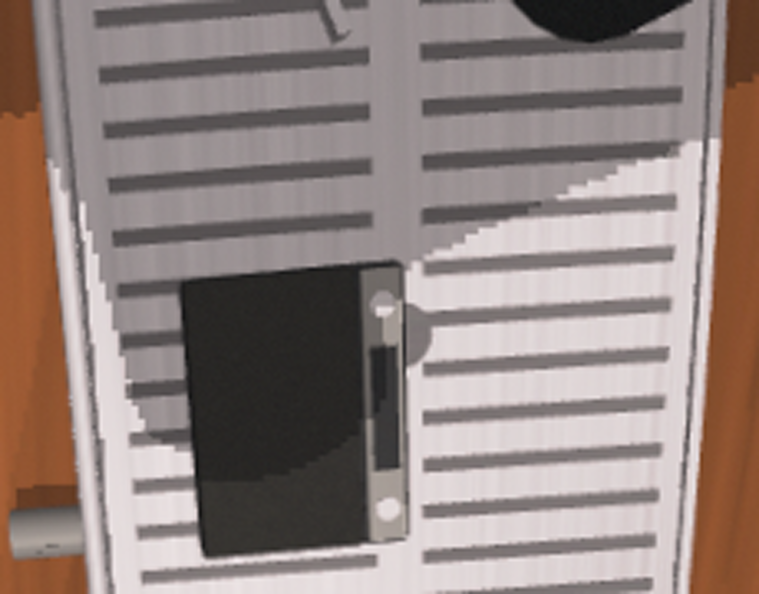

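View pics/w0b.png

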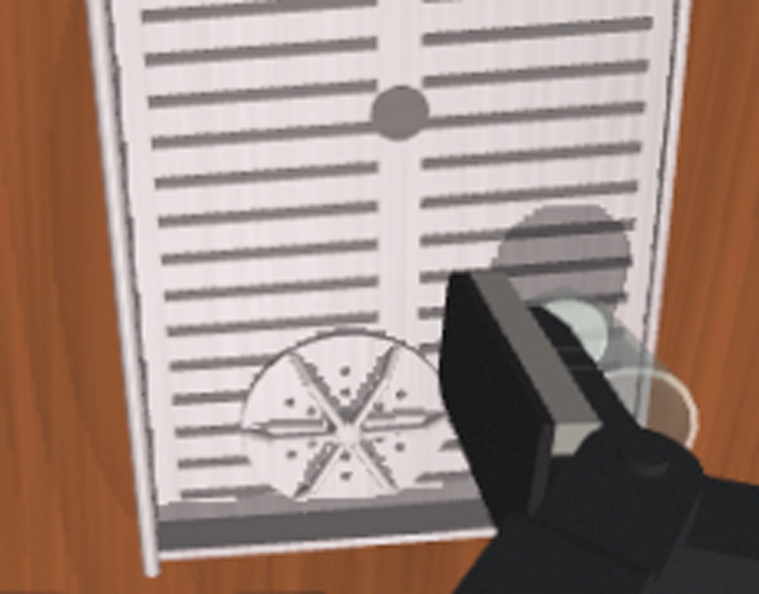

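View pics/s0a.png

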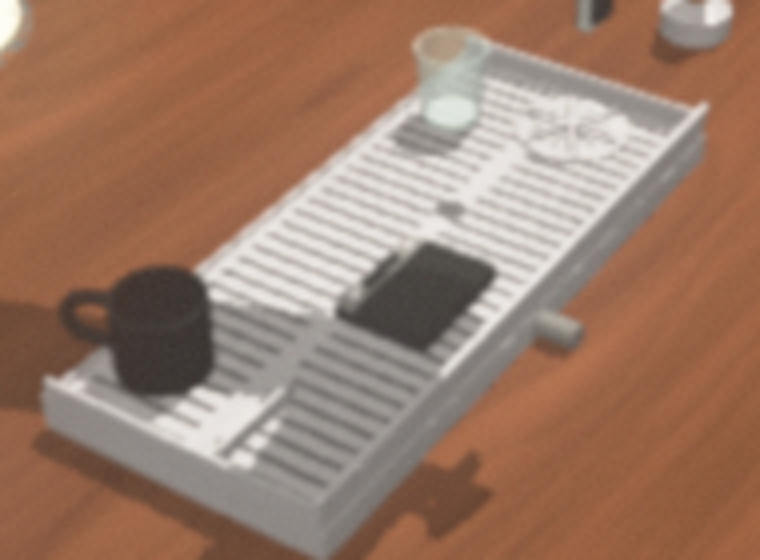

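```bash
python3 - <<'E'
from h import *
s=dict(position=[624.46,0.0,247.19],ee_rot=[-0.7070447,0.70716798,0.00073786,-0.00083576])
C=cam('wrist',s)
a=lambda x,y:(210+x/3.3,y/3.3)
b=lambda x,y:(210+x/3.3,170+y/3.3)
def p(n,uv,z): print(n,px2w(C,[uv],z)[0].round(1))
p('rinser',b(345,432),33)
p('rail top end +y',b(152,572),47)
p('rail top outer far',a(47,160),47)
p('rail top outer mid',a(92,590),47)
p('front rim',a(720,140),25);p('front rim2',b(685,60),25)
P=px2w(C,[a(182,282),a(402,262),a(408,540),a(205,556)],37)[:,:2]
print(P.round(1),[np.linalg.norm(P[i]-P[i-1]).round(1) for i in range(4)])
print('ctr',P.mean(0)); 
d=P[0]-P[3];print('yaw',np.arctan2(-d[0]*-1*-1,-d[1]) , np.arctan2(d[0],-d[1]))
d=P[1]-P[2];print(np.arctan2(d[0],-d[1]))
# slots: direction of cross slots left/right ends
for u,v in((a(105,130),a(683,93)),(a(125,343),a(670,305)),(b(155,184),b(640,147))):
    q=px2w(C,[u,v],22);dd=q[0]-q[1];print('slot',q[:,:2].round(1),np.arctan2(dd[1],dd[0]))
S=cam('scene')
c=lambda x,y:(150+x/4,140+y/4)
def ps(n,uv,z): print(n,px2w(S,[uv],z)[0].round(1))
ps('rinser',c(572,128),33)
ps('rail outer top -y',c(322,525),47);ps('rail outer top +y',c(705,105),47)
ps('strip ends',c(290,388),34);ps('s2',c(222,455),34)
P=px2w(S,[c(495,268),c(428,345),c(338,305),c(428,242)],37)[:,:2]
print(P.round(1),P.mean(0))
E
```

```text
rinser [545.1 184.2  33. ]
rail top end +y [622.6 242.6  47. ]
rail top outer far [ 653.7 -119.7   47. ]
rail top outer mid [642.6  12.   47. ]
front rim [ 441.3 -131.5   25. ]
front rim2 [428.7  30.   25. ]
[[613.4 -85.1]
 [544.8 -91.6]
 [536.5  -2.6]
 [604.9   3. ]] [np.float64(88.5), np.float64(68.9), np.float64(89.3), np.float64(68.6)]
ctr [574.90698059 -44.07914065]
yaw -0.09673171657598126 0.09673171657598126
0.0936908035170903
slot [[ 637.5 -131.3]
 [ 453.9 -145.5]] 0.07710840230216774
slot [[631.6 -65.9]
 [449.7 -80. ]] 0.07731833626238893
slot [[621.5  79.6]
 [438.7  65.4]] 0.07770432171049489
rinser [554.8 172.9  33. ]
rail outer top -y [ 676.  -257.4   47. ]
rail outer top +y [626.9 239.6  47. ]
strip ends [ 578.1 -171.5   34. ]
s2 [ 584.8 -239.9   34. ]
[[610.4  -2.1]
 [622.7 -91.2]
 [552.7 -94.6]
 [558.   -6.2]] [585.94662023 -48.51314072]
```

jog_arm:
  increments:
    - [0.04, 0.03, -0.05, 0]
    - [0.08, 0.065, -0.1, 0]
    - [0.08, 0.065, -0.1, 0]
    - [0.08, 0.065, -0.1, 0]
    - [0.08, 0.065, -0.1, 0]
    - [0.08, 0.065, -0.1, 0]
  hand: 1

```text
clock: 0.9
position: [559.9, -79.2, 345.6]
ee_rot: [0.707, -0.707, -0.002, 0.002]
contact_force: [0.6, 0.1, 0.1]
gripper_width: 85.6
```

```bash
python3 - <<'E'
from h import *
import json
s=read_state();im=get_image('wrist');print(s['clock'],s['position'],s['ee_rot'],np.abs(s['joint_vel']).max())
json.dump({'position':list(s['position']),'ee_rot':list(s['ee_rot'])},open('s1.json','w'))
cv2.imwrite('pics/w1.png',im[:,:,::-1])
crop(im,150,0,410,190,3,'w1a.png');crop(im,150,170,410,360,3,'w1b.png')
E
```

```text
0.9 [559.89539976 -79.20905255 345.58811054] [ 0.7073896  -0.70681899 -0.00175459  0.00194731] 0.004997877498813388
```

View pics/w1.png

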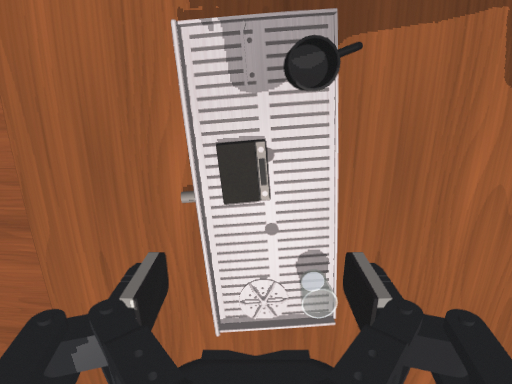

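View pics/w1a.png

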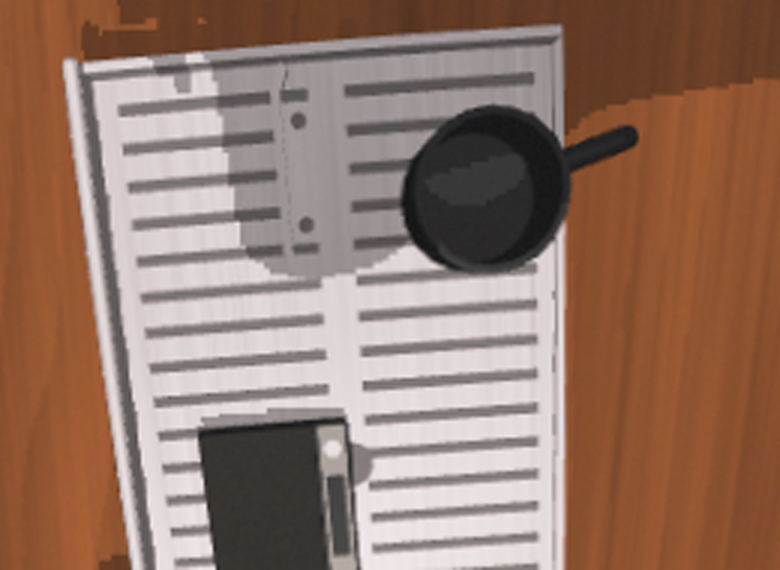

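View pics/w1b.png

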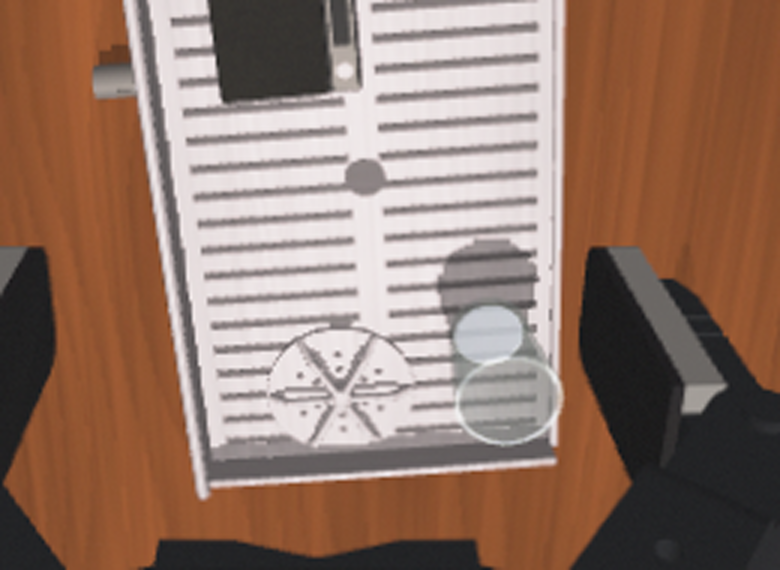

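```bash
cat > m1.py <<'E'
from h import *
import json
from scipy.optimize import least_squares
s=json.load(open('s1.json'));C=cam('wrist',s)
a=lambda x,y:(150+x/3,y/3)
b=lambda x,y:(150+x/3,170+y/3)
# tray-frame points
T=[((20,194,33),b(341,391)),((104,244,47),b(203,498)),((104,-244,47),a(66,60)),
   ((-104,244,40),b(556,462)),((-106,-244,40),a(562,26))]
Z=np.array([t[0] for t in T],float);U=np.array([t[1] for t in T])
def W(q,P):
    c,s_=np.cos(q[2]),np.sin(q[2]);return np.c_[q[0]+c*P[:,0]-s_*P[:,1],q[1]+s_*P[:,0]+c*P[:,1],P[:,2]]
def res(q): return (w2px(C,W(q,Z))-U).ravel()
r=least_squares(res,[541,-11,.08]);print('tray',r.x,'\n',r.fun.reshape(-1,2).round(1))
P=px2w(C,[a(200,430),a(346,418),b(360,90),b(222,102)],37)
print(P.round(1),[np.linalg.norm(P[i]-P[i-1]).round(1) for i in range(4)])
c=P.mean(0)[:2];q=r.x
Rm=np.array([[np.cos(q[2]),np.sin(q[2])],[-np.sin(q[2]),np.cos(q[2])]])
print('scale ctr',c,'in tray',Rm@(c-q[:2]))
L=(P[:,:2]-q[:2])@Rm.T;print(L.round(1))
for i,j in((0,3),(1,2)):
    d=L[j]-L[i];print('rel yaw',np.arctan2(-d[0],d[1]))
print('strip',((px2w(C,[a(287,65),a(290,255)],22)[:,:2]-q[:2])@Rm.T).round(1))
E
python3 m1.py
```

```text
tray [ 5.39552379e+02 -8.78791920e+00  7.96191691e-02] 
 [[-0.5  2.9]
 [-0.6 -0.9]
 [-1.1  0.4]
 [ 0.8 -0.3]
 [ 1.4 -1.1]]
[[611.9 -87.6  37. ]
 [543.7 -93.2  37. ]
 [535.8  -3.   37. ]
 [604.4   3.2  37. ]] [np.float64(91.2), np.float64(68.4), np.float64(90.5), np.float64(68.8)]
scale ctr [573.96310255 -45.14853713] in tray [ 31.40976856 -38.98228948]
[[ 65.8 -84.4]
 [ -2.5 -84.4]
 [ -3.3   6. ]
 [ 65.6   6.8]]
rel yaw 0.002887858451939425
rel yaw 0.007974166980966054
strip [[  11.9 -239. ]
 [  17.5 -159. ]]
```

jog_arm:
  increments:
    - [-0.004, 0.01, 0.02, -10]
    - [-0.008, 0.02, 0.04, -20]
    - [-0.012, 0.03, 0.06, -30]
    - [-0.016, 0.04, 0.08, -40]
    - [-0.02, 0.05, 0.1, -50]
    - [-0.028, 0.062, 0.12, -60]
    - [-0.028, 0.062, 0.15, -70]
    - [-0.028, 0.062, 0.18, -80]
    - [-0.028, 0.062, 0.21, -90]
    - [-0.028, 0.062, 0.23, -94.6]
  hand: 0

```text
clock: 2.2
position: [496.2, -51.1, 114.1]
ee_rot: [0.999, 0.042, -0.004, 0.0]
contact_force: [0.5, 0.3, -0.4]
gripper_width: 42.7
```

```bash
cat > look.py <<'E'
from h import *
import sys,json
t=sys.argv[1]
s=read_state();im=get_image('wrist')
json.dump({'position':list(s['position']),'ee_rot':list(s['ee_rot'])},open(f's{t}.json','w'))
cv2.imwrite(f'pics/w{t}.png',im[:,:,::-1])
if len(sys.argv)>2:
    im=get_image('scene');crop(im,150,130,350,280,4,f'sc{t}.png')
    im=get_image('side');crop(im,170,120,360,270,4,f'sd{t}.png')
Rt=R.from_quat(s['ee_rot']).as_matrix()
q=[539.55,-8.8,.0796]
Rm=np.array([[np.cos(q[2]),np.sin(q[2])],[-np.sin(q[2]),np.cos(q[2])]])
print(s['clock'],'pos',s['position'].round(1),'tcp tray',(Rm@(s['position'][:2]-q[:2])).round(1),'F',s['contact_force'].round(1),'w',round(s['gripper_width'],1),'toolx yaw',np.arctan2(Rt[1,0],Rt[0,0]).round(4),'z',Rt[:,2].round(4),'joints',s['joints'].round(2))
E
python3 look.py 2 1
```

```text
2.2 pos [496.2 -51.1 114.1] tcp tray [-46.6 -38.7] F [ 0.5  0.3 -0.4] w 42.7 toolx yaw 0.0849 z [-7.7e-03 -9.0e-04 -1.0e+00] joints [ 0.22  0.32 -0.47 -0.   -0.78  1.43]
```

View pics/w2.png

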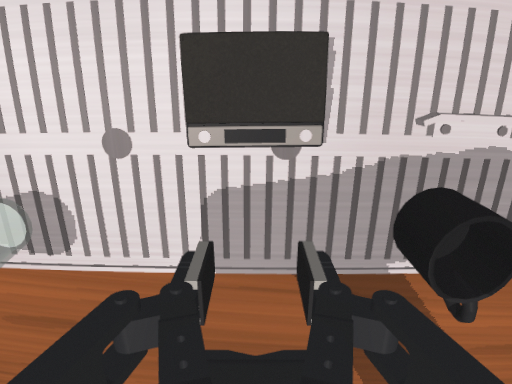

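View pics/sd2.png

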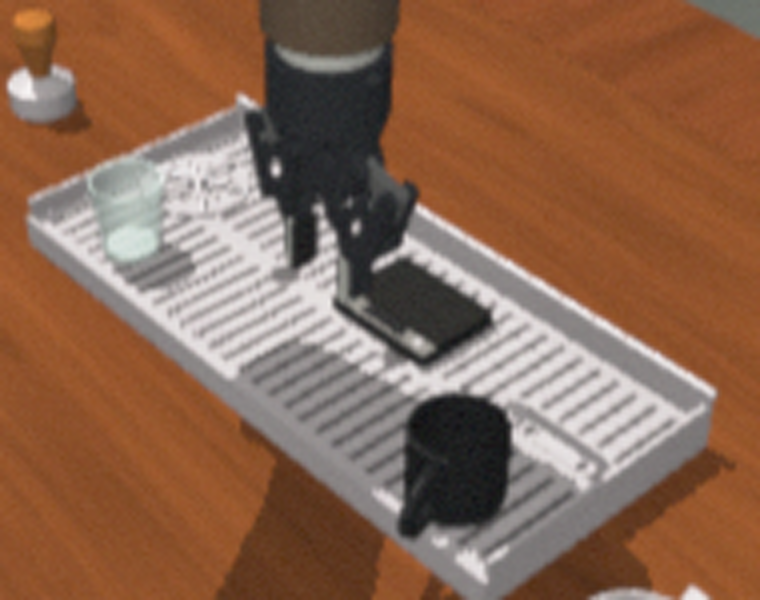

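jog_arm:
  increments:
    - [0, 0, 0.03, 0.3]
    - [0, 0, 0.05, 0.3]
    - [0, 0, 0.06, 0.3]
    - [0, 0, 0.066, 0.3]
    - [0, 0, 0.068, 0.3]
    - [0, 0, 0.068, 0.3]
    - [0, 0, 0.068, 0.3]
  hand: 0

```text
clock: 3.22
position: [496.1, -51.3, 47.4]
ee_rot: [0.999, 0.038, -0.004, 0.0]
contact_force: [0.2, 0.2, 0.4]
gripper_width: 43.1
```

```bash
python3 look.py 3 1
```

```text
3.225 pos [496.1 -51.3  47.4] tcp tray [-46.7 -38.9] F [0.2 0.2 0.4] w 43.1 toolx yaw 0.0752 z [-0.0071 -0.001  -1.    ] joints [ 0.22  0.43 -0.54 -0.   -0.61  1.42]
```

View pics/w3.png

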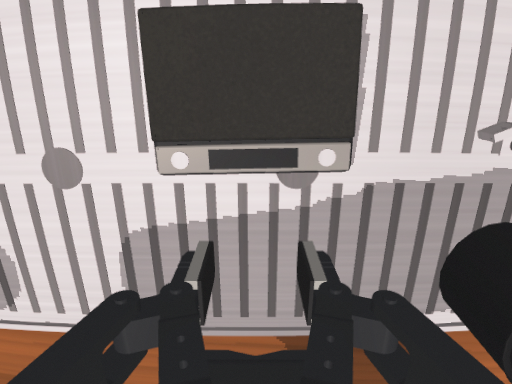

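View pics/sd3.png

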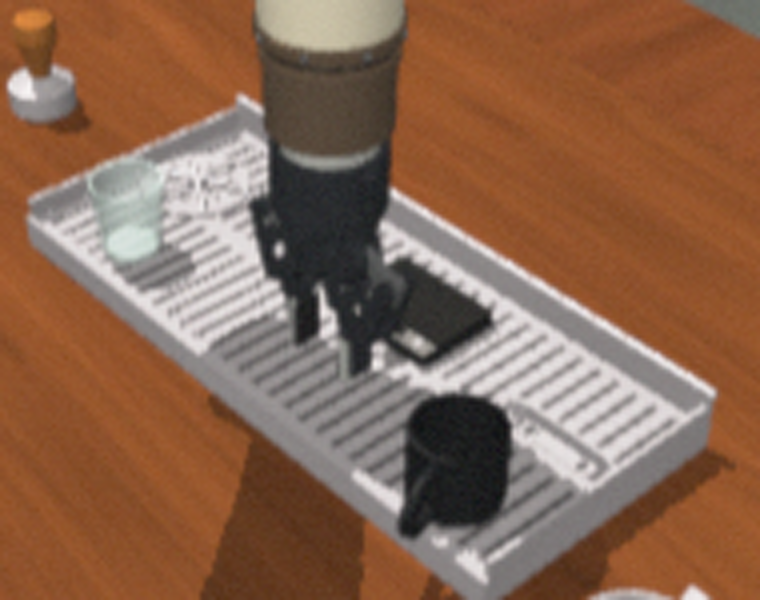

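```bash
python3 - <<'E'
from h import *
c=calibration('wrist');H=c['hand_eye'];K=np.array([[c['fx'],0,c['cx']],[0,c['fy'],c['cy']],[0,0,1]])
for zt in(17,13,8):
  for x in(11,-11):
    print(zt,x,w2px((K,c['D'],H[:3,:3],H[:3,3]),[[x,-21.4,zt],[x,21.4,zt],[x,33,zt]]).round(1).tolist())
im=cv2.imread('pics/w3.png')[:,:,::-1];crop(im,150,220,360,360,3.6,'w3c.png')
E
```

```text
17 11 [[212.8, 234.8], [296.8, 234.8], [319.5, 234.7]]
17 -11 [[214.7, 271.9], [294.9, 271.9], [316.6, 271.8]]
13 11 [[211.7, 238.4], [297.8, 238.4], [321.0, 238.3]]
13 -11 [[213.8, 276.2], [295.8, 276.2], [318.0, 276.1]]
8 11 [[210.4, 243.2], [299.2, 243.2], [323.1, 243.1]]
8 -11 [[212.6, 281.8], [297.0, 281.8], [319.8, 281.7]]
```

View pics/w3c.png

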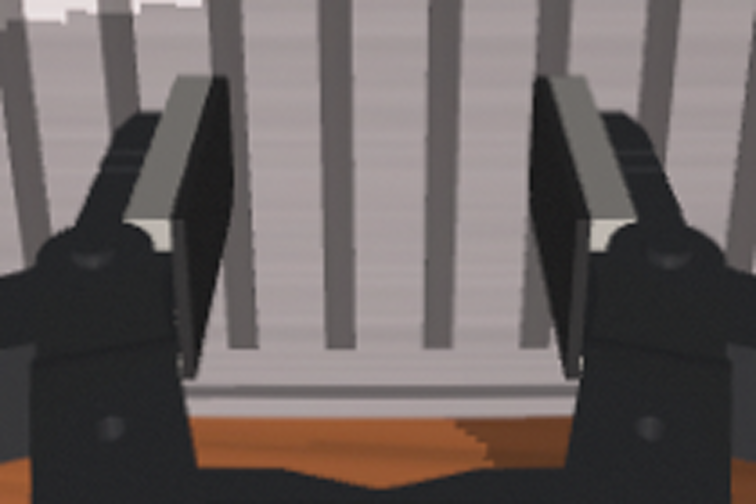

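jog_arm:
  increments:
    - [0, 0, 0.005, -0.25]
    - [0, 0, 0.0095, -0.25]
    - [0, 0, 0.0095, -0.25]
    - [0.01, 0, 0.0095, -0.25]
    - [0.02, 0, 0.0095, -0.25]
    - [0.025, 0, 0.0095, -0.25]
    - [0.03, 0, 0.0095, -0.25]
    - [0.034, 0, 0.0095, -0.25]
    - [0.038, 0, 0.0095, -0.25]
    - [0.042, 0, 0.0095, -0.25]

```text
clock: 4.62
position: [537.5, -48.3, 37.3]
ee_rot: [0.999, 0.04, -0.004, 0.0]
contact_force: [-1.6, -0.8, 0.2]
gripper_width: 42.6
```

```bash
python3 look.py 4 1
```

```text
4.625 pos [537.5 -48.3  37.3] tcp tray [ -5.1 -39.2] F [-1.6 -0.8  0.2] w 42.6 toolx yaw 0.0793 z [-0.0081 -0.0011 -1.    ] joints [ 0.21  0.49 -0.44 -0.   -0.64  1.44]
```

View pics/w4.png

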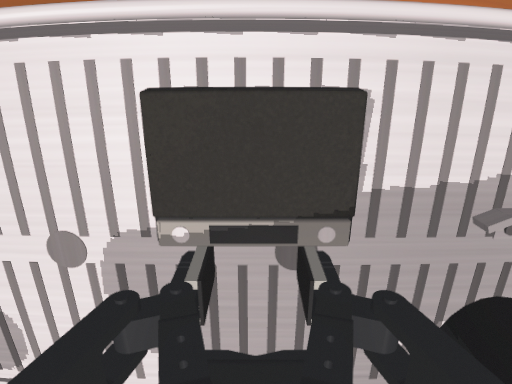

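View pics/sd4.png

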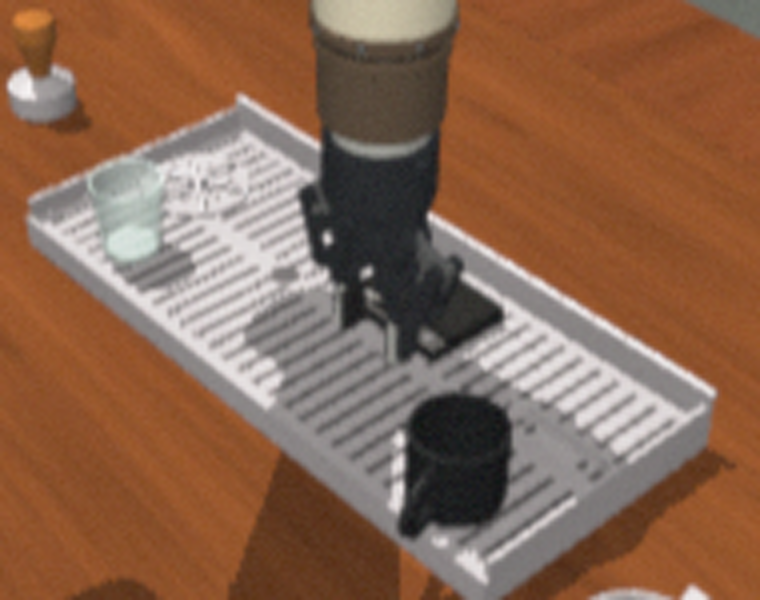

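jog_arm:
  increments:
    - [0.004, 0, 0, 0]
    - [0.008, 0, 0, 0]
    - [0.012, 0, 0, 0]
    - [0.015, 0, 0, 0]
    - [0.017, 0, 0, 0]
    - [0.019, 0, 0, 0]

```text
clock: 5.52
position: [557.5, -46.5, 37.3]
ee_rot: [0.999, 0.04, -0.003, 0.0]
contact_force: [-2.0, -0.3, 0.4]
gripper_width: 42.5
```

```bash
python3 look.py 5
```

```text
5.525 pos [557.5 -46.5  37.3] tcp tray [ 14.9 -39. ] F [-2.  -0.3  0.4] w 42.5 toolx yaw 0.0796 z [-6.1e-03 -9.0e-04 -1.0e+00] joints [ 0.21  0.52 -0.39 -0.   -0.67  1.44]
```

View pics/w5.png

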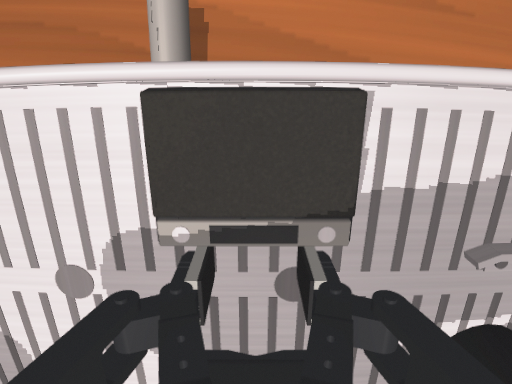

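jog_arm:
  increments:
    - [0.001, 0, 0, 0]
    - [0.002, 0, 0, 0]
    - [0.003, 0, 0, 0]
    - [0.004, 0, 0, 0]

```text
clock: 6.08
position: [559.4, -46.4, 37.3]
ee_rot: [0.999, 0.04, -0.006, 0.0]
contact_force: [-8.8, 2.0, 8.2]
gripper_width: 43.0
```

```bash
python3 look.py 6; python3 - <<'E'
from h import *
im=cv2.imread('pics/w6.png')[:,:,::-1];crop(im,130,40,390,140,3,'w6c.png')
E
```

```text
6.075 pos [559.4 -46.4  37.3] tcp tray [ 16.7 -39.1] F [-8.8  2.   8.2] w 43.0 toolx yaw 0.0792 z [-0.0112 -0.0014 -0.9999] joints [ 0.21  0.52 -0.39 -0.   -0.68  1.45]
```

View pics/w6c.png

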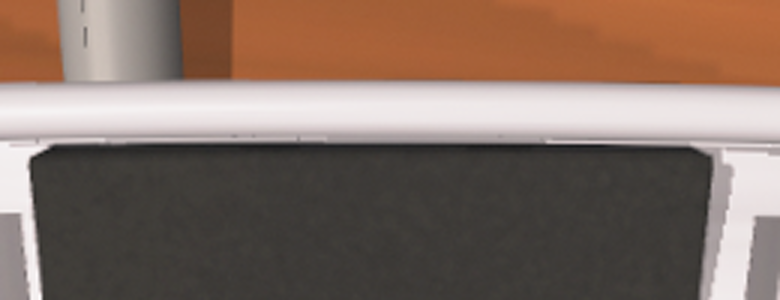

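jog_arm:
  increments:
    - [0.001, 0, 0, 0]
    - [0.001, 0, 0, 0]
    - [0.001, 0, 0, 0]

```text
clock: 6.5
position: [559.3, -46.4, 37.3]
ee_rot: [0.999, 0.04, -0.007, 0.001]
contact_force: [-5.3, 1.3, 4.8]
gripper_width: 43.2
```

```bash
python3 look.py 7; python3 - <<'E'
from h import *
import json
im=cv2.imread('pics/w7.png')[:,:,::-1];crop(im,130,40,390,260,3,'w7c.png')
E
```

```text
6.5 pos [559.3 -46.4  37.3] tcp tray [ 16.7 -39. ] F [-5.3  1.3  4.8] w 43.2 toolx yaw 0.0791 z [-0.0134 -0.0016 -0.9999] joints [ 0.21  0.52 -0.38 -0.   -0.68  1.45]
```

View pics/w7c.png

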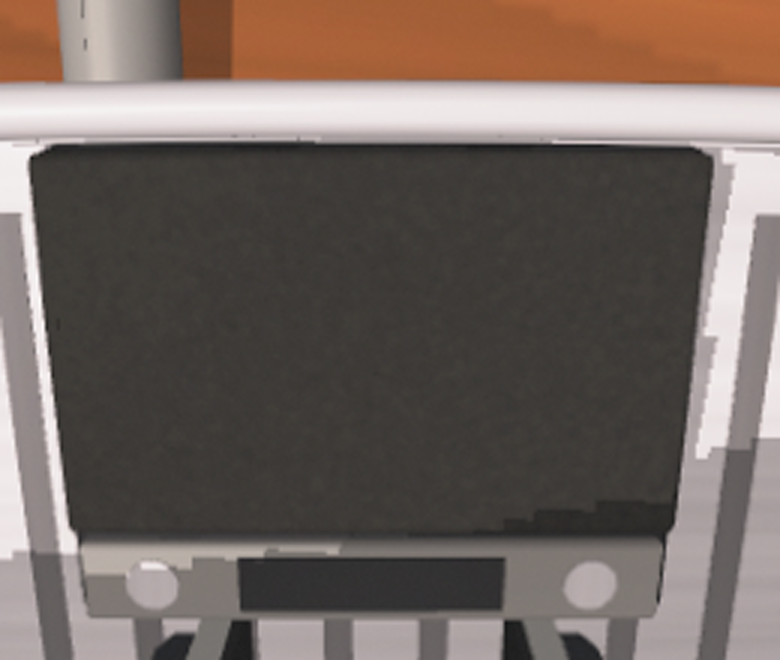

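jog_arm:
  increments:
    - [-0.005, 0, 0, 0]
    - [-0.02, 0, 0, 0]
    - [-0.03, 0, -0.02, 0]
    - [-0.03, 0, -0.05, 0]
    - [-0.02, -0.02, -0.07, 10]
    - [0, -0.04, -0.07, 20]
    - [0.02, -0.06, -0.07, 30]
    - [0.041, -0.087, -0.07, 40]
    - [0.041, -0.087, -0.07, 50]
    - [0.041, -0.087, -0.07, 60]
  hand: -0.3

```text
clock: 7.8
position: [593.5, 44.0, 105.8]
ee_rot: [0.884, -0.468, -0.006, 0.004]
contact_force: [0.0, 0.2, -0.4]
gripper_width: 30.3
```

```bash
python3 look.py 8
```

```text
7.8 pos [593.5  44.  105.8] tcp tray [58.  48.4] F [ 0.   0.2 -0.4] w 30.3 toolx yaw -0.9736 z [-0.0146 -0.0016 -0.9999] joints [ 0.34  0.48 -0.24 -0.   -0.87  0.26]
```

jog_arm:
  increments:
    - [0, 0, 0, 10]
    - [0, 0, 0, 20]
    - [0, 0, 0, 29.7]
    - [0, 0, 0, 29.7]
    - [0, 0, 0, 29.7]

```text
clock: 8.48
position: [593.1, 43.7, 105.7]
ee_rot: [0.734, -0.679, -0.005, 0.006]
contact_force: [-0.1, -0.1, -0.7]
gripper_width: 29.8
```

```bash
python3 look.py 9
```

```text
8.475 pos [593.1  43.7 105.7] tcp tray [57.6 48.1] F [-0.1 -0.1 -0.7] w 29.8 toolx yaw -1.4925 z [-0.0149 -0.0016 -0.9999] joints [ 0.34  0.48 -0.24 -0.   -0.87 -0.26]
```

View pics/w9.png

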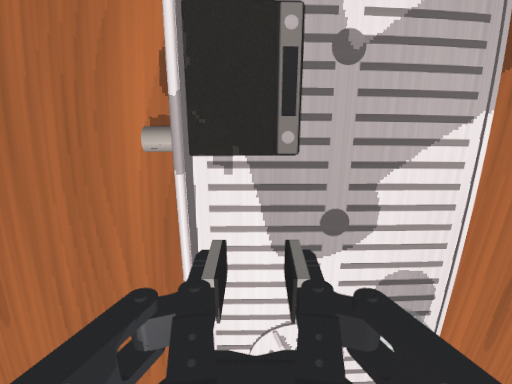

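jog_arm:
  increments:
    - [0, 0, 0.025, 0]
    - [0, 0, 0.045, 0]
    - [0, 0, 0.055, 0]
    - [0, 0, 0.06, 0]
    - [0, 0, 0.06, 0]
    - [0, 0, 0.06, 0]

```text
clock: 9.28
position: [592.9, 43.8, 46.4]
ee_rot: [0.734, -0.679, -0.004, 0.005]
contact_force: [-1.1, -0.8, 1.1]
gripper_width: 29.8
```

```bash
python3 look.py 10 1
```

```text
9.275 pos [592.9  43.8  46.4] tcp tray [57.3 48.2] F [-1.1 -0.8  1.1] w 29.8 toolx yaw -1.4928 z [-0.0134 -0.0013 -0.9999] joints [ 0.34  0.55 -0.29 -0.   -0.74 -0.26]
```

View pics/w10.png

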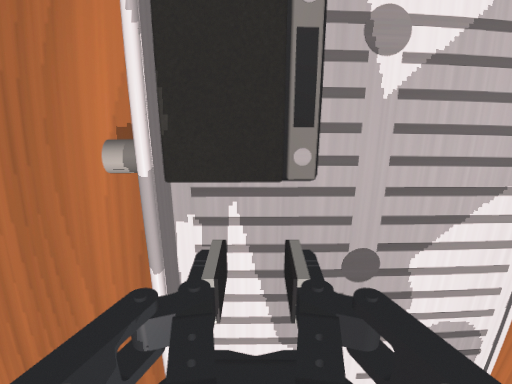

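View pics/sc10.png

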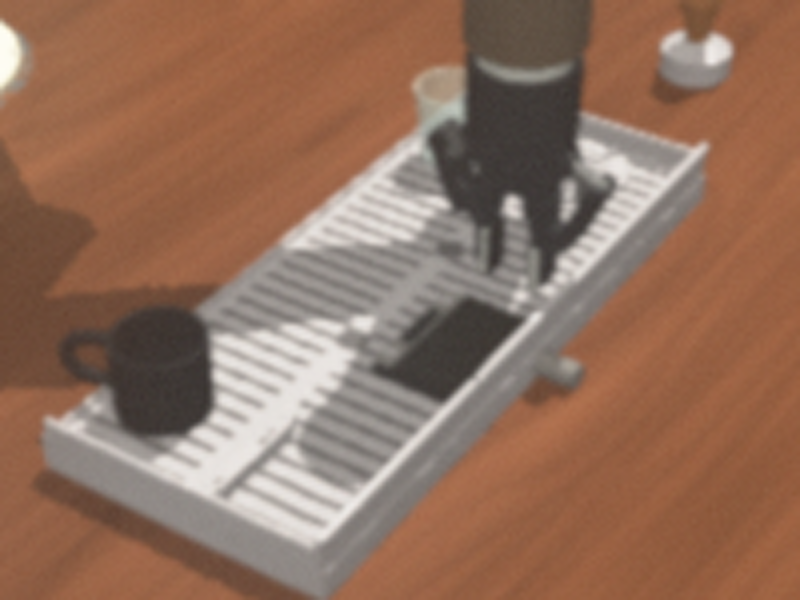

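View pics/sd10.png

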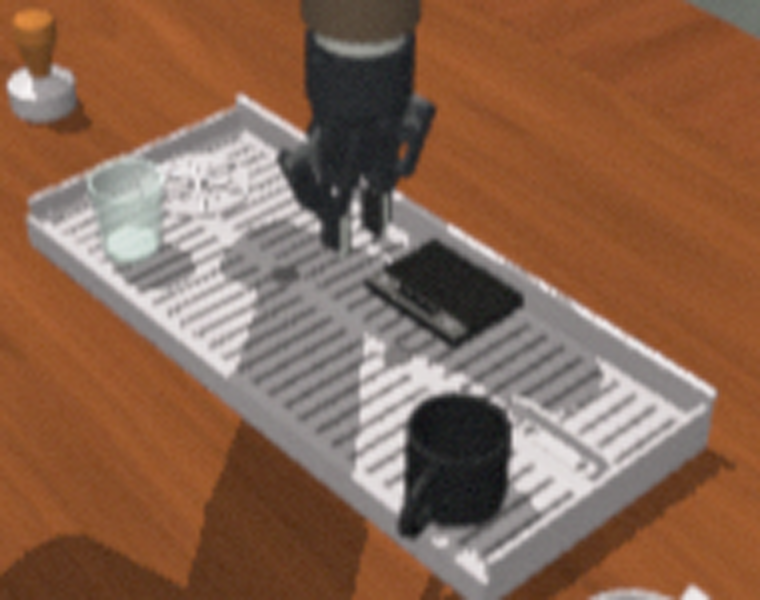

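```bash
python3 - <<'E'
from h import *
S=cam('scene');D=cam('side')
def tri(a,b):
    u=(150+a[0]/4,130+a[1]/4);v=(170+b[0]/4,120+b[1]/4)
    rs=[]
    from scipy.optimize import least_squares
    f=lambda P:np.r_[w2px(S,P)[0]-u,w2px(D,P)[0]-v]
    r=least_squares(f,[593,44,60.]);return r.x.round(1),r.fun.round(1)
print('outer knuckle',tri((612,183),(428,108)))
print('tip rail finger',tri((535,285),(388,232)))
for z in(50,60,70): print(w2px(S,[633,45,z]),w2px(S,[620,45,z]))
im=cv2.imread('pics/sc10.png');cv2.imwrite('pics/sc10z.png',cv2.resize(im[80:320,380:700],None,fx=2.4,fy=2.4))
E
```

```text
outer knuckle (array([660.9,  49. , 124.5]), array([-0.7,  1.7, -0.8, -1.9]))
tip rail finger (array([616.7,  34.4,  35.5]), array([-0.2,  0.4, -0.2, -0.5]))
[[291.04894719 197.6638873 ]] [[287.01140927 195.90541684]]
[[291.21232804 194.63958485]] [[287.15465033 192.88820253]]
[[291.3774248  191.58597645]] [[287.29938774 189.84188124]]
```

View pics/sc10z.png

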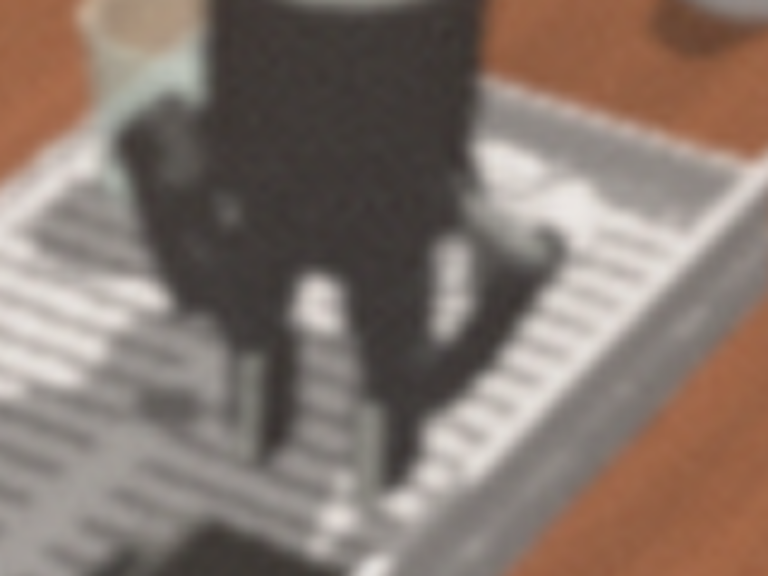

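jog_arm:
  increments:
    - [0, 0, 0.003, 0]
    - [0, 0, 0.006, 0]
    - [0, 0, 0.006, 0]
    - [0.008, 0, 0.006, 0]
    - [0.016, 0, 0.006, 0]
    - [0.022, 0, 0.006, 0]
    - [0.027, 0, 0.006, 0]
    - [0.031, 0, 0.006, 0]
    - [0.035, 0, 0.006, 0]
    - [0.038, 0, 0.006, 0]

```text
clock: 10.68
position: [595.5, 5.8, 40.3]
ee_rot: [0.734, -0.679, -0.005, 0.005]
contact_force: [-0.7, 2.6, 1.1]
gripper_width: 30.1
```

```bash
python3 look.py 11
```

```text
10.675 pos [595.5   5.8  40.3] tcp tray [56.9 10.2] F [-0.7  2.6  1.1] w 30.1 toolx yaw -1.493 z [-0.0138 -0.0011 -0.9999] joints [ 0.28  0.56 -0.29 -0.   -0.73 -0.2 ]
```

View pics/w11.png

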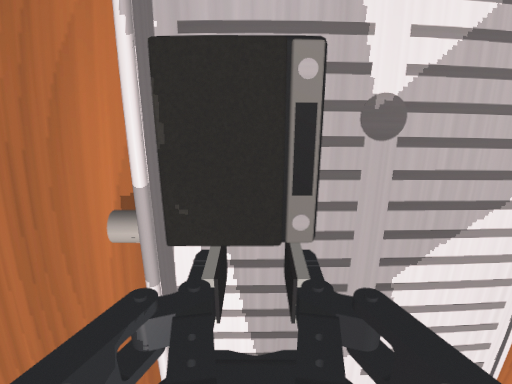

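jog_arm:
  increments:
    - [0.005, 0, 0, 0]
    - [0.01, -0.0005, 0, 0]
    - [0.015, -0.0005, 0, 0]
    - [0.02, -0.001, 0, 0]
    - [0.025, -0.001, 0, 0]
    - [0.03, -0.001, 0, 0]
    - [0.035, -0.0015, 0, 0]
    - [0.04, -0.0015, 0, 0]
    - [0.045, -0.0015, 0, 0]
    - [0.048, -0.0015, 0, 0]

```text
clock: 11.98
position: [600.8, -42.7, 40.3]
ee_rot: [0.734, -0.679, -0.005, 0.005]
contact_force: [-1.7, 1.0, -1.3]
gripper_width: 29.8
```

```bash
python3 look.py 12
```

```text
11.975 pos [600.8 -42.7  40.3] tcp tray [ 58.4 -38.6] F [-1.7  1.  -1.3] w 29.8 toolx yaw -1.4934 z [-0.0137 -0.0013 -0.9999] joints [ 0.2   0.57 -0.27 -0.   -0.74 -0.12]
```

View pics/w12.png

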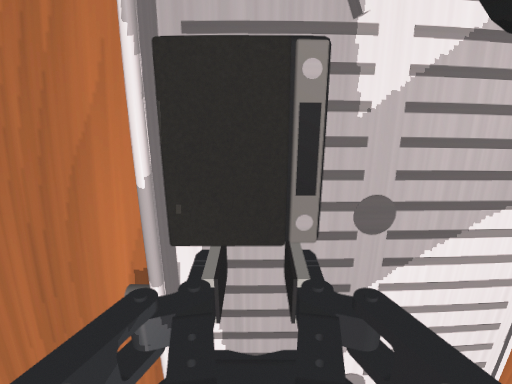

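```bash
python3 - <<'E'
from h import *
for n in('11','12'):
    im=cv2.imread(f'pics/w{n}.png')[:,:,::-1];crop(im,110,20,350,260,2.5,f'w{n}c.png')
a=cv2.imread('pics/w11c.png')[:,:390];b=cv2.imread('pics/w12c.png')[:,:390];cv2.imwrite('pics/cmp12.png',np.hstack([a,b]))
E
```

```text
(no output)
```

View pics/cmp12.png

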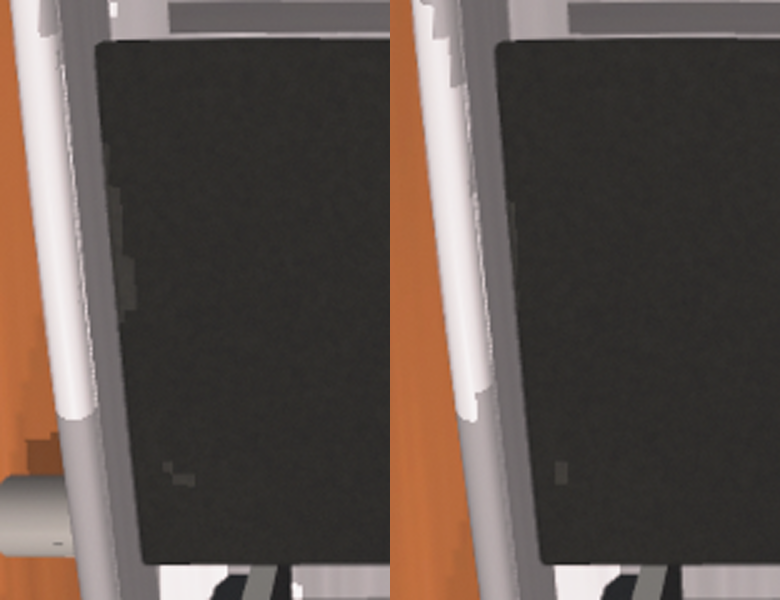

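jog_arm:
  increments:
    - [0.005, 0, 0, 0]
    - [0.01, 0, 0, 0]
    - [0.015, 0, 0, 0]
    - [0.02, -0.0005, 0, 0]
    - [0.025, -0.0005, 0, 0]
    - [0.03, -0.0005, 0, 0]
    - [0.035, -0.001, 0, 0]
    - [0.04, -0.001, 0, 0]
    - [0.045, -0.001, 0, 0]
    - [0.048, -0.001, 0, 0]

```text
clock: 13.28
position: [605.6, -91.1, 40.3]
ee_rot: [0.734, -0.679, -0.004, 0.005]
contact_force: [-1.7, 1.3, 0.7]
gripper_width: 29.9
```

```bash
python3 look.py 13
```

```text
13.275 pos [605.6 -91.1  40.3] tcp tray [ 59.3 -87.2] F [-1.7  1.3  0.7] w 29.9 toolx yaw -1.4937 z [-0.0134 -0.0015 -0.9999] joints [ 0.11  0.58 -0.25 -0.   -0.75 -0.04]
```

View pics/w13.png

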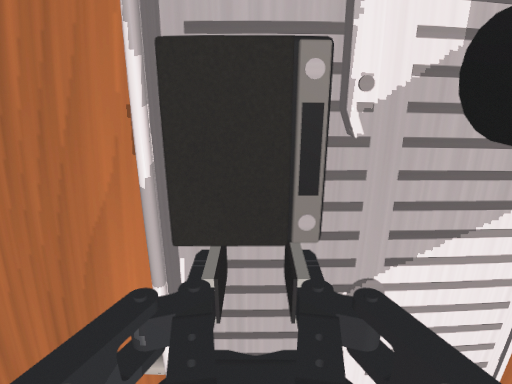

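jog_arm:
  increments:
    - [0.005, 0, 0, 0]
    - [0.01, 0, 0, 0]
    - [0.015, 0, 0, 0]
    - [0.02, -0.0005, 0, 0]
    - [0.025, -0.0005, 0, 0]
    - [0.03, -0.0005, 0, 0]
    - [0.034, -0.0005, 0, 0]
    - [0.038, -0.0005, 0, 0]
    - [0.041, -0.0005, 0, 0]
    - [0.043, -0.0005, 0, 0]

```text
clock: 14.58
position: [609.5, -134.3, 40.3]
ee_rot: [0.734, -0.679, -0.004, 0.005]
contact_force: [-1.4, 1.8, 0.4]
gripper_width: 29.8
```

```bash
python3 look.py 14 1
```

```text
14.575 pos [ 609.5 -134.3   40.3] tcp tray [  59.8 -130.7] F [-1.4  1.8  0.4] w 29.8 toolx yaw -1.4939 z [-0.0133 -0.0016 -0.9999] joints [ 0.04  0.6  -0.22  0.   -0.77  0.03]
```

View pics/w14.png

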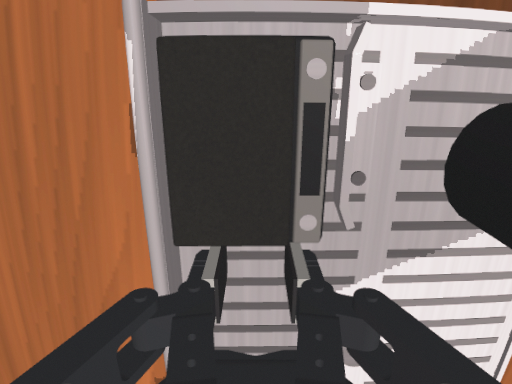

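View pics/sc14.png

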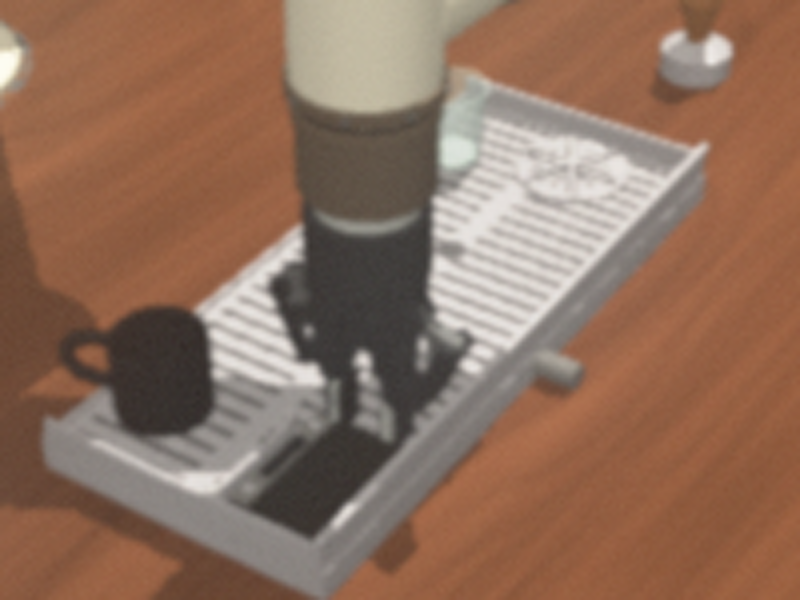

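jog_arm:
  increments:
    - [0.001, 0, 0, 0]
    - [0.002, 0, 0, 0]
    - [0.003, 0, 0, 0]
    - [0.004, 0, 0, 0]
    - [0.005, 0, 0, 0]

```text
clock: 15.35
position: [610.7, -139.5, 40.5]
ee_rot: [0.734, -0.679, -0.004, 0.005]
contact_force: [-1.1, 0.6, 0.4]
gripper_width: 29.8
```

```bash
python3 look.py 15
```

```text
15.35 pos [ 610.7 -139.5   40.5] tcp tray [  60.5 -136. ] F [-1.1  0.6  0.4] w 29.8 toolx yaw -1.4934 z [-0.0115 -0.0021 -0.9999] joints [ 0.03  0.6  -0.21  0.   -0.77  0.04]
```

jog_arm:
  increments:
    - [0.001, 0, 0, 0]
    - [0.002, 0, 0, 0]
    - [0.003, 0, 0, 0]
    - [0.003, 0, 0, 0]

```text
clock: 15.9
position: [610.7, -140.9, 40.5]
ee_rot: [0.734, -0.679, -0.004, 0.004]
contact_force: [-1.4, 7.6, 1.7]
gripper_width: 29.9
```

```bash
python3 look.py 16;  python3 - <<'E'
from h import *
im=cv2.imread('pics/w16.png')[:,:,::-1];crop(im,110,0,370,260,2.3,'w16c.png')
E
```

```text
15.9 pos [ 610.7 -140.9   40.5] tcp tray [  60.5 -137.4] F [-1.4  7.6  1.7] w 29.9 toolx yaw -1.4935 z [-1.170e-02 -3.000e-04 -9.999e-01] joints [ 0.03  0.6  -0.21 -0.   -0.77  0.05]
```

View pics/w16c.png

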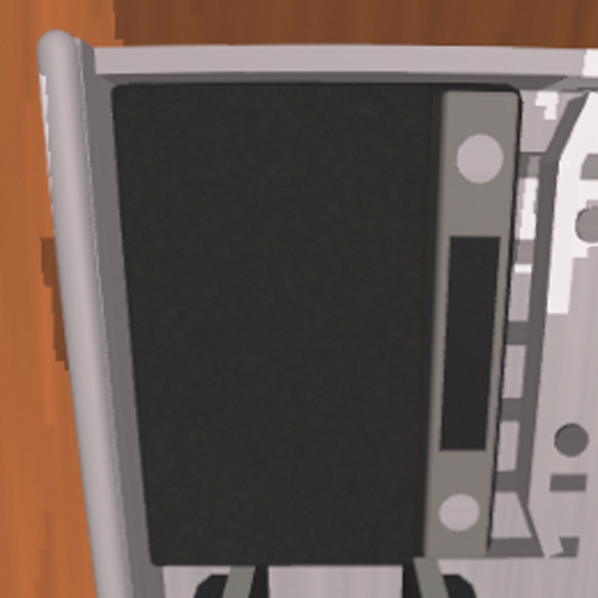

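The force rose to 7.6 N at TCP y = -137.4, where -137 was predicted, so the scale is against the cheek. I'm backing off straight, then up for a check.

jog_arm:
  increments:
    - [-0.004, 0, 0, 0]
    - [-0.015, 0, 0, 0]
    - [-0.025, 0, 0, 0]
    - [-0.025, 0, -0.03, 0]
    - [-0.025, 0, -0.08, 0]
    - [-0.025, 0, -0.13, 0]
    - [-0.01, 0, -0.16, 0]
    - [0, 0, -0.16, 0]
    - [0, 0, -0.16, 0]
    - [0, 0, -0.16, 0]

```text
clock: 17.2
position: [611.9, -140.5, 198.9]
ee_rot: [0.734, -0.679, -0.005, 0.005]
contact_force: [-0.3, -0.1, -0.4]
gripper_width: 29.7
```

```bash
python3 look.py 17 1;  python3 - <<'E'
from h import *
im=cv2.imread('pics/w17.png')[:,:,::-1];crop(im,120,0,440,240,2.4,'w17c.png')
E
```

```text
17.2 pos [ 611.9 -140.5  198.9] tcp tray [  61.6 -137.1] F [-0.3 -0.1 -0.4] w 29.7 toolx yaw -1.4935 z [-1.470e-02 -1.000e-04 -9.999e-01] joints [ 0.03  0.43 -0.05 -0.   -1.11  0.05]
```

View pics/w17c.png

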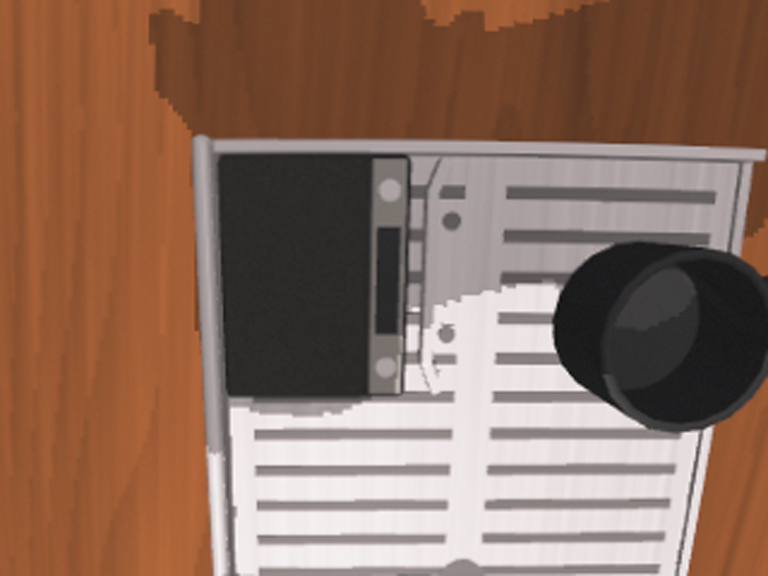

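View pics/sc17.png

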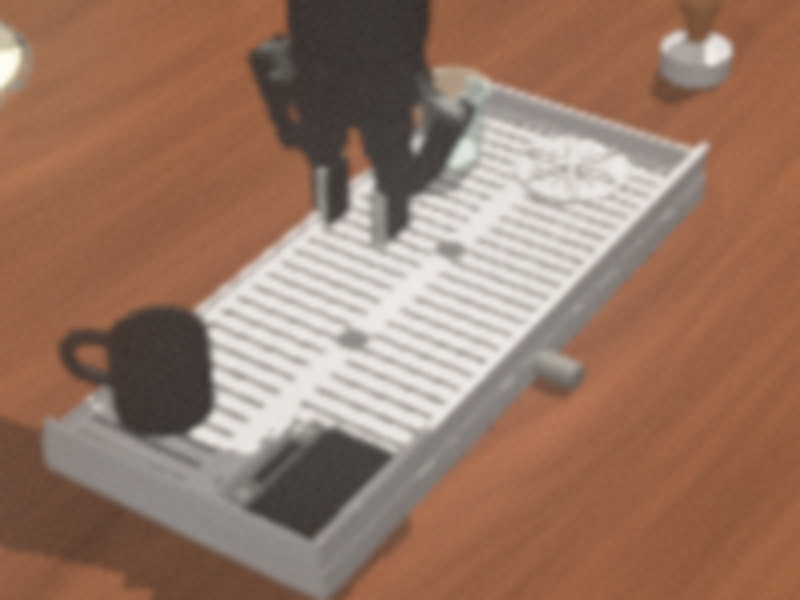

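```bash
python3 - <<'E'
from h import *
import json
C=cam('wrist',json.load(open('s17.json')))
c=lambda x,y:(120+x/2.4,y/2.4)
q=[539.55,-8.8,.0796]
Rm=np.array([[np.cos(q[2]),np.sin(q[2])],[-np.sin(q[2]),np.cos(q[2])]])
def t(uv,z): return ((px2w(C,uv,z)[:,:2]-q[:2])@Rm.T).round(1)
P=t([c(218,155),c(410,156),c(403,394),c(227,396)],37);print(P,P.mean(0))
for i,j in((0,3),(1,2)):
    d=P[j]-P[i];print(np.arctan2(-d[0],d[1]))
print('cheek top inner edge',t([c(215,151),c(750,160)],40),'cheek outer',t([c(215,140),c(764,150)],40))
print('rail outer top corner',t([c(194,138)],47), 'inner',t([c(212,140),c(226,450)],47))
E
```

```text
[[  97.1 -239.2]
 [  27.8 -238.7]
 [  27.9 -150.2]
 [  97.4 -149.8]] [  62.55  -194.475]
-0.0033556921021500857
-0.001129943021931674
cheek top inner edge [[  97.8 -240.3]
 [ -98.2 -239.4]] cheek outer [[  97.6 -244. ]
 [-103.1 -243.1]]
rail outer top corner [[ 104.  -244.2]] inner [[  97.8 -243.4]
 [  97.5 -130.6]]
```

```bash
python3 -c "
from bench import *
print(job_done())"
```

```text
the job is handed in; nothing more can be done
None
```

The scale is parked home in the corner bay, and I handed the job in with 17 s used of the 72 s allowed. No verdict is reported on hand-in.

I pushed it straight back with both fingertips until it met the rail. The force rose to 9 N at the predicted spot. I then slid it along the rail with two fingertip contacts on its end face until it met the end cheek, where the force was 7.6 N, again at the predicted spot. Then I backed off and raised the arm.

- **Scale position:** the last wrist picture puts the scale's centre at x ≈ 62.6 mm, y ≈ -194.5 mm in the tray's frame, against a target of 64 and -194. It is square to the rail within about 0.003 rad. The visible gaps to the rail and the cheek are under about 1 mm, which is within the camera accuracy.
- **Other objects:** the cup, glass and tamper look unmoved in the pictures. The jug was outside my last close-up views, but the arm never came near it.
- **Robot:** it was clear of everything at hand-in.
- **A check that disagreed:** my first rough measurements from the scene and wrist cameras differed by about 10 mm. I relied on the wrist camera, and the contact forces later bore it out.

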